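# Lock the shaft: line up the slotted disc and push the bar home

## Task

Lock the shaft of the bench fixture: push the steel peg of the slotted brass disc round until the slot lines up with the steel bar (either way round will do), then push the bar by its red upright tab through the slot until its nose is fully home in the keeper. Push only: the bar slides along its guide and is never lifted. Leave the saxophone neck on its stand, the rod-driver, the key guard and the swage block where they are.

Things in the scene. Friction and masses are not known exactly. Their poses are not given: they have to be found in the camera images.
- lock: Fixed shaft lock: green base plate 272 x 90 mm, top 12 mm above the table. Origin at table level on the disc's vertical axis; x is the way the bar is pushed, z up. Two dark rails 12 mm high, 15 mm apart, from x = -192 to -42 mm guide the bar along y = 0; a strap crosses them at x = -48 to -42 mm, its top 32 mm above the table. Keeper beyond the disc at +x.
- keeper (a point): Centre of the inner face of the keeper's end wall, which stops the bar's nose: 62 mm along the lock's x, 18 mm above the table. The keeper (x = 42 to 72 mm) has two cheeks 18 mm apart, 46 mm over all, and a strap across, top 32 mm above the table.
- disc (a joint): Turn of the brass disc, rad, counter-clockwise from above. Disc 72 mm across, 12 to 28 mm above the table, with an open slot 18 mm wide right across. Slot lined up with the bar at 0 and equally at 3.14 (bar enters freely within 0.08). Peg on the lock's +y side at 0, -x side at 1.57, -y side at 3.14. Stops at -0.4 and 3.54: it can be pushed past. Stays where left; takes about 2 N at the peg.
- peg (a point): The disc's upright steel turning peg, 12 mm diameter, standing 25 mm from the disc's axis, from 28 to 64 mm above the table. This point is on its axis, 46 mm above the table; its x axis is along the slot, its y axis points outward from the disc's axis.
- bar: The loose steel bar, 122 mm long, 12 mm wide, 12 mm high, 0.18 kg, lying in the guide along the lock's x on the base plate (underside 12 mm above the table). Origin at the middle of its underside; x towards its rounded nose, which points to the disc. It slides with light friction (about 1 N).
- bar_nose (a point): Tip of the bar's rounded nose, 6 mm above its underside. Starts 8 to 26 mm short of the disc's rim; home when it is against the keeper's end wall, at x = 62 mm of the lock.
- bar_tab (a point): Middle of the back face (the face to push) of the red tab at the bar's tail, 46 mm above the table. Tab: 10 mm thick along the bar, 26 mm wide, from 26 to 60 mm above the table, the space behind it free above 24 mm (rail tops). With the bar home this face is at x = -60 mm of the lock.
- neck_stand: Bystander: gold alto neck held upright by a brass spring clip on a round wooden foot 90 mm across, 185 mm high, loose; origin under the foot's centre. The neck overhangs 143 mm to its +x.
- driver: Bystander: chrome rod-driver 150 mm long lying on the table along its x, loose.
- key_guard: Bystander: copper key guard, a three-footed ring 72 mm across and 21 mm high, loose; origin under its centre.
- swage_block: Bystander: black cast-iron swage block with holes, 70 x 55 x 40 mm, 0.9 kg, loose; origin under its centre.
Mind the look-alikes: they are no part of the job. What is shaped like the bar but brown, orange or purple is not meant.

How it is judged:
By the outcome, as a careful person would: the job done as asked, in the order asked, and still so for the second after the job is handed in, with the robot touching nothing.
It also fails if it takes over 51 s, if anything falls off the work surface, if the arm or the gripper's body presses on something with over 40 N, if the wrist force passes 120 N, or if a joint passes its speed limit or range.

## Robot

A 6-joint arm with a two-finger parallel gripper is mounted at the origin on the work surface. World frame = base frame: x ahead of the robot, y to its left, z up, the work surface at z = 0. Lengths are in m, angles in rad, forces in N, time in s.
With the tool pointing down it reaches from about 0.375 to 0.925 m from the base axis. Payload 5.7 kg.
Tool frame: the origin (TCP) lies at the very end of the fingers, on their centre line; the grasp point (between the pads) lies hold_point_z behind it (hold_point_z is the distance from the TCP to the grasp point, in m); z points along the fingers, y is the direction in which the jaws open and shut (so a half turn about z gives the same grasp; the last joint's range is limited). The gripper opens to 88 mm and grips with 3 to 60 N. Pads are 20 mm wide; open, the fingers measure 115 mm over their backs; the gripper's body (75 mm by 178 mm) begins 61 mm behind the grasp point.
Start: joints at [-1.425, 0.359, 1.51, -0, 1.272, -0.115], TCP at [0.155, -0.58, 0.223] pointing down, gripper open.
Joint ranges: [-2.97, 2.97], [-1.01, 2.36], [0.21, 2.38], [-0.96, 4.11], [0.2, 2.71], [-2.98, 2.98]. Speed limits (rad/s): [2.39, 2.39, 3.14, 3.14, 3.14, 3.14].

## Interface

Orientations are given as a unit quaternion [w, x, y, z].
In Python, from cell import state, read_camera, close_job, hold_point_z gives the robot as it stands.
- The arm moves only by the tool send_rows, never from a script. Its argument "motion" is text: rows parted by semicolons, each of 7 numbers parted by spaces: the turn, a rotation vector about the world's x, y, z normalised to -1 to 1, where 1 is 45 degrees, then the shift along the world's x, y, z normalised to -1 to 1, where 1 is 750 mm, then the closure, from 0 (fully open) to 1 (shut). In form: rx ry rz x y z hand; .... A call has 1 to 10 rows; each row is the pose to reach, as a shift and turn from the pose commanded when the call began; what a row does not reach only later rows make up. A row lasts 1/8 s, in which the tool goes at most 62.5 mm and 10.7 degrees, less where a joint would pass 70% of its speed; a pose out of reach is approached as far as the arm can. A call with a number of a shift or a turn outside -1 to 1 is refused whole. A call with a gripper value outside its range is refused whole. The fingers move at their own pace and stop on an object; "force" is the grip in N (left out, the last holds). Time passes only in rows, so rows that repeat a pose let the fingers close. It gives the time, the measured TCP pose, the force and the opening at its end, in the units of the state.
- state(): the state, without advancing time (a new reading comes with each control period).
- read_camera(name): name is "scene" or "top" or "wrist"; returns a dict with "image" (384x512x3 uint8, red, green, blue), "camera_matrix" (3x3 intrinsics, pixels), "dist_coeffs" ([k1, k2, p1, p2, k3] as OpenCV has them; the pictures are not rectified), "R" (3x3) and "t" (3): a world point X has camera coordinates R X + t. Camera axes: x right, y down, z forward; pixel columns grow to the right and rows downward; lengths in m; the calibration is good to about 2 mm. A picture is of the moment at which its call begins. There is no depth.
- close_job(): hands the job in, once; it reports no verdict.
The state is a dict: "time_s": time; "joints": joint angles; "joint_velocities": joint speeds; "joint_efforts": joint torques, N m; "tcp_pos": TCP position; "tool_rot": TCP orientation; "contact_force": force on the tool from outside, world axes, zero at the start; "ft_torque": the same for the moment, N m; "opening": finger opening in m.
Only numpy, scipy, OpenCV 4.12 (cv2) and the standard library are available. Lean on these libraries where they do the work, as an engineer would, in place of code of your own. Each camera call takes 0.05 s, during which the arm holds its last target.

## Working session

There is one attempt and no reset: what is moved stays moved. The work goes in short steps, Python scripts to look and compute and a tool call to move; the robot and the scene stay as the last step left them, time stands still between calls to the robot, and variables do not carry over. Pictures are saved under pics/ and viewed, and the job is handed in when it is done.

Besides the shell and the picture viewer there is one more tool, called after "Emit:" as name(argument=value, ...) on one line, values as JSON. send_rows: Moves the arm, as the interface text tells. Its arguments: {"type":"object","properties":{"motion":{"type":"string"},"force":{"type":"number"}},"required":["motion"]}

```bash
mkdir -p pics; ls; python3 - <<'E'
from cell import state, read_camera, hold_point_z
import cv2
print(hold_point_z, state())
for n in ["scene","top","wrist"]:
    c=read_camera(n); cv2.imwrite(f"pics/{n}0.png",c["image"][:,:,::-1]); print(n,c["camera_matrix"].tolist(),c["dist_coeffs"],c["R"].tolist() if hasattr(c["R"],'tolist') else c["R"],c["t"])
E
```

```text
pics
0.0187 {'time_s': 0.0, 'joints': array([-1.42508040e+00,  3.59487547e-01,  1.51145722e+00, -1.84835068e-06,
        1.27248568e+00, -1.15101164e-01]), 'joint_velocities': array([-0.00172798,  0.00089956,  0.00122047, -0.00125135,  0.00034259,
       -0.00024131]), 'joint_efforts': array([-1.04561055e-03, -5.15379274e+01, -2.70726138e+01,  6.73565199e-02,
        3.50060267e-02, -1.80842139e-04]), 'tcp_pos': array([ 0.15461044, -0.57900909,  0.22181056]), 'tool_rot': array([-9.18778200e-04,  9.91508395e-01,  1.30039446e-01, -1.49484003e-05]), 'contact_force': array([-1.93976433e-01,  4.68847357e-01, -7.41710549e-05]), 'ft_torque': array([ 0.0418281 ,  0.00094954, -0.00406043]), 'opening': 0.0877760141710115}
scene [[429.0481034129291, 0.0, 259.93001780644926], [0.0, 429.0481034129291, 186.94313423474222], [0.0, 0.0, 1.0]] [-0.01285095  0.          0.          0.          0.        ] [[0.1807792743195354, 0.9834857886461797, -0.008634668928466793], [0.513366014358226, -0.10184547735031288, -0.8521049430940044], [-0.8389125039468968, 0.14961016768351343, -0.523299730983362]] [-0.13391547 -0.24634973  1.5337737 ]
top [[433.014703788649, 0.0, 259.5934934616911], [0.0, 433.014703788649, 184.45968398636066], [0.0, 0.0, 1.0]] [0.0476267 0.        0.        0.        0.       ] [[-0.012302066230225287, -0.9998289284461173, 0.013812060264711143], [-0.983774385081438, 0.009629654879370618, -0.17915141362697326], [0.1789877605427416, -0.015791883649301477, -0.9837245539208122]] [0.02371971 0.5981398  1.04267066]
wrist [[326.5992628844935, 0.0, 254.70461826394427], [0.0, 326.5992628844935, 193.27107828628678], [0.0, 0.0, 1.0]] [-0.08441773  0.          0.          0.          0.        ] [[0.2582064716017391, -0.966086679879763, -0.002438233352126992], [-0.9310925778739186, -0.24952514454401353, 0.2660898601382489], [-0.25767427006025256, -0.06643590293800733, -0.963945144367526]] [-0.5990467  -0.03214333  0.39063989]
```

View pics/top0.png

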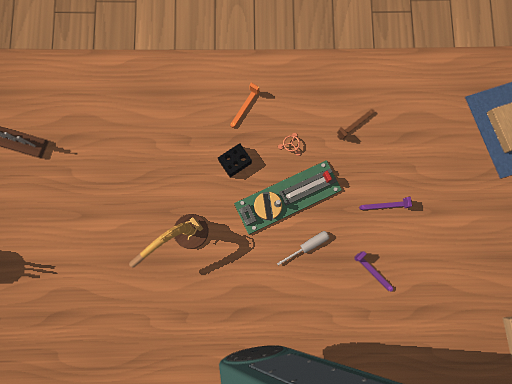

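View pics/scene0.png

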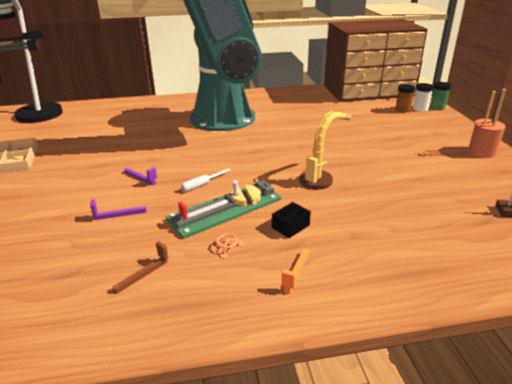

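Candidates for "the bar" in the top view:
- orange (245,105)
- brown (357,125)
- purple (387,204)
- purple (376,272)
- steel bar with red tab in the green fixture (308,187), tab (327,177). By the description, I choose this one.

Next I'll check it in a close crop.

```bash
python3 - <<'E'
import cv2,numpy as np
a=cv2.imread("pics/top0.png")[150:245,225:350]
b=cv2.imread("pics/scene0.png")[165:245,160:290]
cv2.imwrite("pics/crop_top.png",cv2.resize(a,None,fx=6,fy=6,interpolation=cv2.INTER_CUBIC))
cv2.imwrite("pics/crop_scene.png",cv2.resize(b,None,fx=6,fy=6,interpolation=cv2.INTER_CUBIC))
E
```

```text
(no output)
```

View pics/crop_top.png

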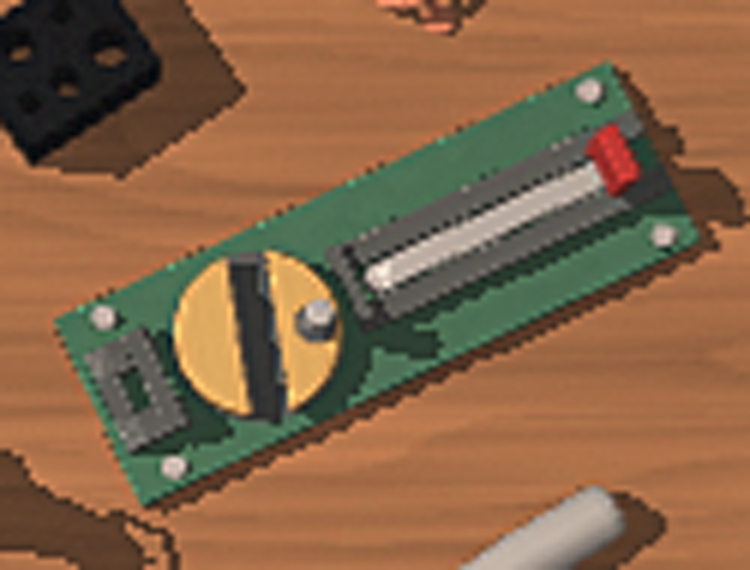

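View pics/crop_scene.png

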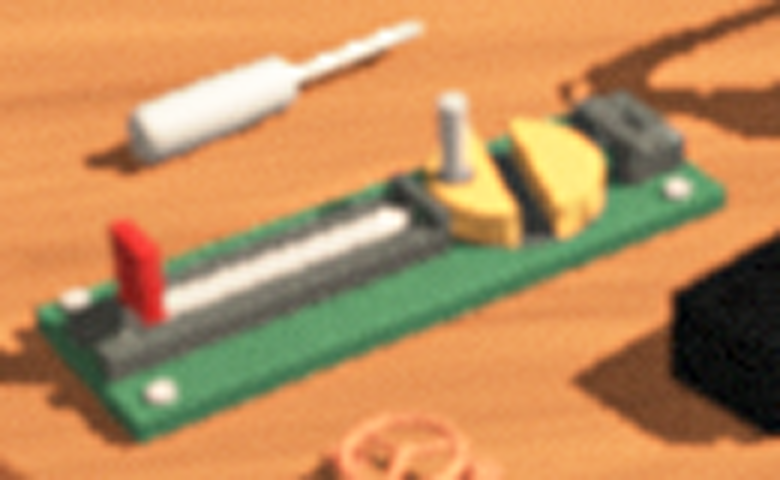

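```bash
cat > h.py <<'E'
import cv2,numpy as np
from cell import read_camera,state
def ray(c,uv,z):
    K=np.array(c["camera_matrix"]);d=np.array(c["dist_coeffs"],float);R=np.array(c["R"]);t=np.array(c["t"])
    p=cv2.undistortPoints(np.array(uv,float).reshape(-1,1,2),K,d).reshape(-1,2)
    D=np.c_[p,np.ones(len(p))]@R; o=-R.T@t
    return o+D*((z-o[2])/D[:,2])[:,None]
def proj(c,X):
    return cv2.projectPoints(np.array(X,float).reshape(-1,1,3),cv2.Rodrigues(np.array(c["R"]))[0],np.array(c["t"]),np.array(c["camera_matrix"]),np.array(c["dist_coeffs"],float))[0].reshape(-1,2)
def big(m):
    n,l,s,ce=cv2.connectedComponentsWithStats(m.astype(np.uint8)); i=1+np.argmax(s[1:,4]); return l==i
E
python3 - <<'E'
from h import *
for n in ["top","scene"]:
    c=read_camera(n); im=c["image"]; hsv=cv2.cvtColor(im,cv2.COLOR_RGB2HSV); H,S,V=[hsv[...,i].astype(int) for i in range(3)]
    roi=np.zeros(H.shape,bool)
    if n=="top": roi[155:240,228:348]=1
    else: roi[170:242,162:288]=1
    g=(H>60)&(H<90)&(S>70)&roi; g=cv2.morphologyEx(g.astype(np.uint8),cv2.MORPH_CLOSE,np.ones((3,3)))
    g=big(g); ys,xs=np.nonzero(g)
    P=ray(c,np.c_[xs,ys],0.012)[:,:2]
    r=cv2.minAreaRect((P*1000).astype(np.float32)); print(n,"green",r,cv2.boxPoints(r).round(1).tolist())
    y=big((H>15)&(H<28)&(S>100)&(V>150)&roi&True)|0
    yel=((H>16)&(H<28)&(S>90)&(V>140)&roi)
    l=cv2.connectedComponentsWithStats(yel.astype(np.uint8)); print([ (s.tolist(),ce.round(1).tolist()) for s,ce in zip(l[2],l[3]) if s[4]>40])
    red=big(((H<6)|(H>174))&(S>170)&roi); ys,xs=np.nonzero(red); print("red",xs.mean(),ys.mean(),len(xs),xs.min(),xs.max(),ys.min(),ys.max(),ray(c,[[xs.mean(),ys.mean()]],.060)*1000,ray(c,[[xs.mean(),ys.mean()]],.043)*1000)
c=read_camera("top"); 
u=lambda x,y:[225+(x+.5)/6-.5,150+(y+.5)/6-.5]
print("peg top",ray(c,[u(320,311)],.064)*1000)
print("disc ctr",ray(c,[u(257,333)],.028)*1000)
print("nose",ray(c,[u(368,276)],.024)*1000)
print("screws",ray(c,[u(590,90),u(664,235),u(104,317),u(174,467)],.014)*1000)
print("slot ends",ray(c,[u(245,257),u(270,413)],.028)*1000)
E
```

```text
top green ((573.5562744140625, -56.3948974609375), (88.69739532470703, 269.4927673339844), 24.720012664794922) [[476.8999938964844, 47.5], [589.5999755859375, -197.3000030517578], [670.2000122070312, -160.1999969482422], [557.5, 84.5]]
[([0, 0, 512, 384, 196279], [255.5, 191.5]), ([269, 192, 12, 25, 135], [273.9, 204.0]), ([254, 195, 13, 23, 190], [259.8, 206.3])]
red 326.7169811320755 176.1509433962264 53 323 330 171 181 [[ 616.94435846 -152.84169395   60.        ]] [[ 620.34970145 -155.8098834    43.        ]]
scene green ((585.9188842773438, -54.74940490722656), (91.43209838867188, 270.3687744140625), 24.008495330810547) [[489.20001220703125, 50.099998474121094], [599.2000122070312, -196.8000030517578], [682.7000122070312, -159.60000610351562], [572.7000122070312, 87.30000305175781]]
[([0, 0, 512, 384, 196244], [255.5, 191.5]), ([243, 184, 18, 21, 190], [253.5, 192.7]), ([231, 186, 16, 20, 102], [239.7, 196.3])]
red 182.61458333333334 209.875 96 179 186 202 218 [[ 646.52415229 -153.90757392   60.        ]] [[ 621.23114974 -154.90073211   43.        ]]
peg top [[553.12727401 -27.86331775  64.        ]]
disc ctr [[548.98052295  -2.76122686  28.        ]]
nose [[573.82560387 -51.24474199  24.        ]]
screws [[ 657.51852188 -152.03992051   14.        ]
 [ 592.23260753 -181.90729871   14.        ]
 [ 558.5367826    63.08812233   14.        ]
 [ 493.23152964   33.34256107   14.        ]]
slot ends [[582.01845494   1.89517992  28.        ]
 [514.58728748  -7.76438995  28.        ]]
```

```bash
python3 - <<'E'
from h import *
c=read_camera("top"); s=read_camera("scene")
for k in(c,s): print(-np.array(k["R"]).T@k["t"])
u=lambda x,y:[225+(x+.5)/6-.5,150+(y+.5)/6-.5]
v=lambda x,y:[160+(x+.5)/6-.5,165+(y+.5)/6-.5]
A=[u(590,90),u(664,235),u(174,467),u(320,311),u(368,276)]
B=[v(162,391),v(76,298),v(0,0),v(453,98),v(395,216)]
def tri(a,b):
    U=[cv2.undistortPoints(np.array(p,float).reshape(1,1,2),np.array(k["camera_matrix"]),np.array(k["dist_coeffs"],float)).reshape(2,1) for p,k in((a,c),(b,s))]
    X=cv2.triangulatePoints(np.c_[np.array(c["R"]),c["t"]],np.c_[np.array(s["R"]),s["t"]],*U); return (X[:3]/X[3]).ravel()*1000
for i in(0,1,3,4): print(tri(A[i],B[i]))
C=v(678,188); print(tri(u(104,317),C))
print(ray(s,[v(145,440),v(726,200),v(38,318)],.0)*1000, ray(s,[v(453,98)],.064)*1000)
a=c["image"]; 
for k,n in((c,"top"),(s,"scene")):
  print(n, proj(k,[[.6575,-.152,.014]]))
E
```

```text
[0.40210113 0.0344215  1.1325307 ]
[ 1.43737866 -0.12285378  0.59155123]
[ 657.63805088 -151.15977222   13.67586666]
[ 592.16348581 -181.38379653   14.46691089]
[553.20374036 -26.79638922  64.39525898]
[573.66753113 -52.34546122  24.24585721]
[558.82433769  64.3162099   13.60267616]
[[ 668.33892898 -158.19445071    0.        ]
 [ 551.33766807   87.89897094    0.        ]
 [ 582.13912634 -197.33613414    0.        ]] [[552.74672638 -25.69083406  64.        ]]
top [[322.90187674 164.59029561]]
scene [[185.76665101 229.6130894 ]]
```

The crop confirms the choice: silver bar in dark rails with the red tab, the peg on the tail side of the disc, and the slot not lined up. Two views agree to about 1 mm. The results:
- Disc axis is about (549.4, -3.0) mm, and lock x points at 114.7°.
- Peg is at (553, -27), radius 24.3 mm against the 25 given, so the disc is at about 1.29 rad.
- Nose is 54.5 mm before the axis, 18.5 mm short of the rim, which is within the stated range.

The plan is to set the fingers loosely either side of the peg and swing them clockwise about the disc axis to 0. I'll then push the tab with shut fingers.

Emit:
send_rows(motion="0 0 1 0.531 0.736 -0.12 0.72; 0 0 1 0.531 0.736 -0.12 0.72; 0 0 1 0.531 0.736 -0.12 0.72; 0 0 1 0.531 0.736 -0.12 0.72; 0 0 1 0.531 0.736 -0.12 0.72; 0 0 1 0.531 0.736 -0.12 0.72; 0 0 1 0.531 0.736 -0.12 0.72; 0 0 1 0.531 0.736 -0.12 0.72; 0 0 1 0.531 0.736 -0.12 0.72; 0 0 1 0.531 0.736 -0.12 0.72", force=20)

```text
time_s: 1.65
tcp_pos: [0.5186, -0.0755, 0.1407]
tool_rot: [0.0, 0.866, 0.5, 0.0]
contact_force: [0.1, -1.5, -0.0]
opening: 0.0245
```

Emit:
send_rows(motion="0 0 0.858 0 0 0 0.72; 0 0 0.858 0 0 0 0.72; 0 0 0.858 0 0 0 0.72; 0 0 0.858 0 0 0 0.72; 0 0 0.858 0 0 0 0.72")

```text
time_s: 2.28
tcp_pos: [0.5173, -0.0772, 0.1408]
tool_rot: [0.0, 0.653, 0.758, -0.0]
contact_force: [-0.3, 0.5, 0.7]
opening: 0.0245
```

Emit:
send_rows(motion="0 0 0 0.048 0.067 -0.054 0.72; 0 0 0 0.048 0.067 -0.054 0.72; 0 0 0 0.048 0.067 -0.054 0.72")

```text
time_s: 2.65
tcp_pos: [0.5528, -0.0266, 0.0997]
tool_rot: [-0.001, 0.652, 0.758, -0.001]
contact_force: [-0.1, -0.4, -0.4]
opening: 0.0248
```

```bash
python3 - <<'E'
from h import *
s=state();print(s["tcp_pos"],s["tool_rot"],s["joints"])
for n in("wrist","scene"):
    c=read_camera(n); im=c["image"][:,:,::-1].copy()
    cv2.imwrite(f"pics/{n}1.png",im if n=="wrist" else cv2.resize(im[100:260,130:345],None,fx=3.6,fy=3.6,interpolation=cv2.INTER_CUBIC))
    print(proj(c,[s["tcp_pos"],[.5531,-.0268,.064],[.5494,-.003,.028]]))
E
```

```text
[ 0.55283597 -0.02658355  0.09973378] [-5.90502312e-04  6.52291345e-01  7.57967907e-01 -5.52597765e-04] [-1.72619990e-01  4.35313744e-01  1.74263744e+00 -4.18312201e-04
  9.65222001e-01 -3.21970309e-01]
[[253.73657013 243.27885574]
 [254.38990356 220.75449902]
 [254.40899177 172.54683846]]
[[234.12532933 167.97730477]
 [234.6454103  181.03630128]
 [244.60312256 191.86726513]]
```

View pics/wrist1.png

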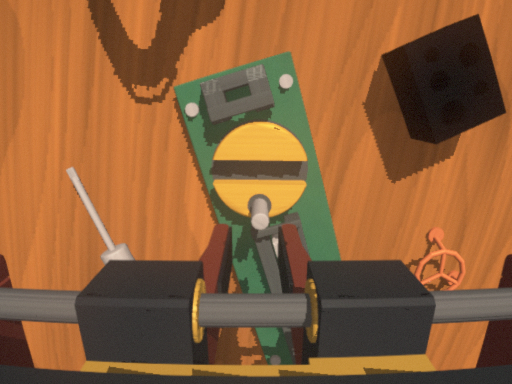

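View pics/scene1.png

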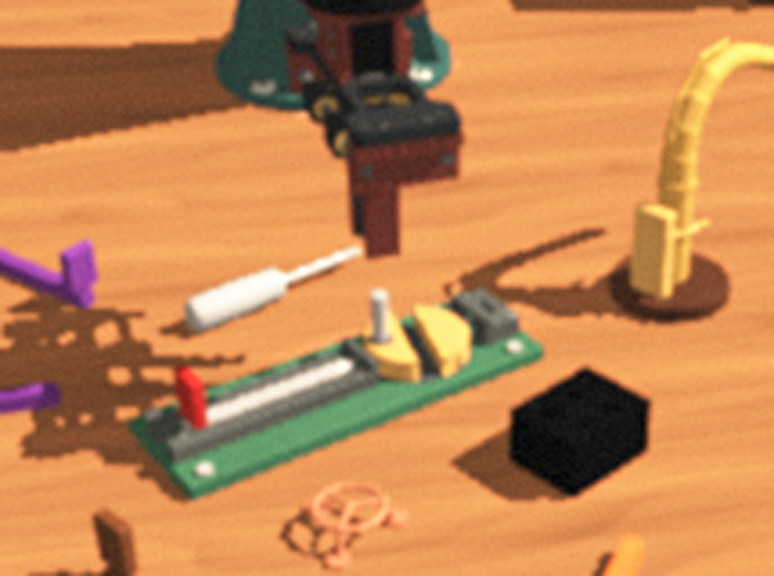

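Wrist view: fingers straddle around (255,243), the peg cap is at about (260,220) and the disc centre at (260,170). That is about 3 mm further +x than the other cameras give, and it fits within the 6 mm slack each side. The scene view shows everything undisturbed. Next: shift +2 mm and go down.

Emit:
send_rows(motion="0 0 0 0.003 0 0 0.72; 0 0 0 0.003 0 -0.04 0.72; 0 0 0 0.003 0 -0.08 0.72; 0 0 0 0.003 0 -0.08 0.72")

```text
time_s: 3.25
tcp_pos: [0.5537, -0.0273, 0.0391]
tool_rot: [-0.002, 0.653, 0.757, -0.001]
contact_force: [-0.3, -0.9, -0.0]
opening: 0.0248
```

```bash
python3 - <<'E'
from h import *
s=state();T=s["tcp_pos"];print(T,s["contact_force"],s["opening"])
# pivot guess mean of estimates
O=np.array([.5504,-.003])
r=T[:2]-O; print(r)
from math import *
# first lead then rotate
for total in (20,43.9,73.9):
    for f in ([total]):
        a=-radians(f); R=np.array([[cos(a),-sin(a)],[sin(a),cos(a)]])
        print(f,(R@r-r)/.75, R@r+O)
n=10
for i in range(1,11):
    a=-radians(4.5*i); R=np.array([[cos(a),-sin(a)],[sin(a),cos(a)]]); print(4.5*i, ((R@r-r)/.75).round(4))
E
```

```text
[ 0.55373193 -0.02733262  0.03907452] [-0.25480602 -0.8830067  -0.01341254] 0.024787968051265978
[ 0.00333193 -0.02433262]
20 [-0.01136425  0.00043713] [ 0.54520874 -0.02700477]
43.9 [-0.02373785  0.00598581] [ 0.53592854 -0.02284326]
73.9 [-0.03438161  0.01917811] [ 0.52794572 -0.01294904]
4.5 [-0.0026 -0.0002]
9.0 [-0.0051 -0.0003]
13.5 [-0.0077 -0.0001]
18.0 [-0.0102  0.0002]
22.5 [-0.0128  0.0008]
27.0 [-0.0152  0.0015]
31.5 [-0.0176  0.0025]
36.0 [-0.0199  0.0036]
40.5 [-0.0221  0.0049]
45.0 [-0.0242  0.0064]
```

Rotating 45° clockwise about the disc axis, cage following.

Emit:
send_rows(motion="0 0 -0.1 -0.0026 -0.0002 0 0.72; 0 0 -0.2 -0.0051 -0.0003 0 0.72; 0 0 -0.3 -0.0077 -0.0001 0 0.72; 0 0 -0.4 -0.0102 0.0002 0 0.72; 0 0 -0.5 -0.0128 0.0008 0 0.72; 0 0 -0.6 -0.0152 0.0015 0 0.72; 0 0 -0.7 -0.0176 0.0025 0 0.72; 0 0 -0.8 -0.0199 0.0036 0 0.72; 0 0 -0.9 -0.0221 0.0049 0 0.72; 0 0 -1 -0.0242 0.0064 0 0.72")

```text
time_s: 4.5
tcp_pos: [0.5397, -0.0233, 0.0422]
tool_rot: [0.002, 0.893, 0.449, 0.002]
contact_force: [2.0, -2.1, -1.7]
opening: 0.0249
```

```bash
python3 - <<'E'
from h import *
s=state();print(s["tcp_pos"],s["contact_force"])
c=read_camera("wrist"); cv2.imwrite("pics/wrist2.png",c["image"][:,:,::-1])
from math import *
T=s["tcp_pos"][:2];r=T-np.array([.5504,-.003])
for i in range(1,9):
    a=-radians(4.5*i); R=np.array([[cos(a),-sin(a)],[sin(a),cos(a)]]); print(4.5*i, ((R@r-r)/.75).round(4))
E
```

```text
[ 0.53969042 -0.02333     0.04221578] [ 2.00840567 -2.13518919 -1.68334239]
4.5 [-0.0021  0.0012]
9.0 [-0.0041  0.0026]
13.5 [-0.0059  0.0041]
18.0 [-0.0077  0.0057]
22.5 [-0.0093  0.0075]
27.0 [-0.0107  0.0094]
31.5 [-0.0121  0.0115]
36.0 [-0.0132  0.0136]
```

View pics/wrist2.png

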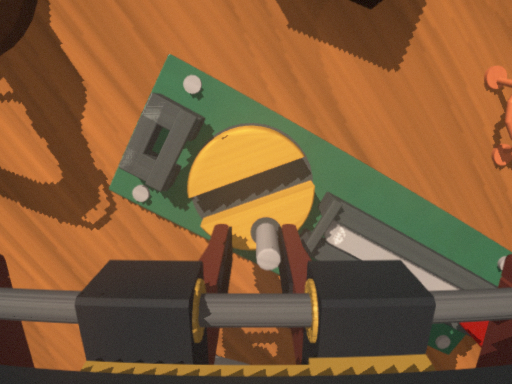

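Slot has turned about 27° so far; about 46° remain (slot line in the image against the plate edge). A settling row first.

Emit:
send_rows(motion="0 0 0 0 0 0 0.72; 0 0 0 0 0 0 0.72")

```text
time_s: 4.8
tcp_pos: [0.5386, -0.0226, 0.0412]
tool_rot: [0.001, 0.893, 0.451, 0.001]
contact_force: [1.7, -2.1, 1.2]
opening: 0.0252
```

Emit:
send_rows(motion="0 0 -0.16 -0.0061 0.0029 0 0.72; 0 0 -0.32 -0.0116 0.0073 0 0.72; 0 0 -0.48 -0.0157 0.0132 0 0.72; 0 0 -0.638 -0.0187 0.02 0 0.72; 0 0 -0.638 -0.0187 0.02 0 0.72; 0 0 -0.638 -0.0187 0.02 0 0.72")

```text
time_s: 5.55
tcp_pos: [0.5229, -0.007, 0.0401]
tool_rot: [-0.0, 0.976, 0.216, -0.0]
contact_force: [-0.0, -0.3, -0.3]
opening: 0.0242
```

```bash
python3 - <<'E'
from h import *
s=state();print(s["tcp_pos"],s["contact_force"])
c=read_camera("wrist"); cv2.imwrite("pics/wrist3.png",c["image"][:,:,::-1])
E
```

```text
[ 0.52286904 -0.00700268  0.04011131] [-0.0219904  -0.26882096 -0.33524097]
```

View pics/wrist3.png

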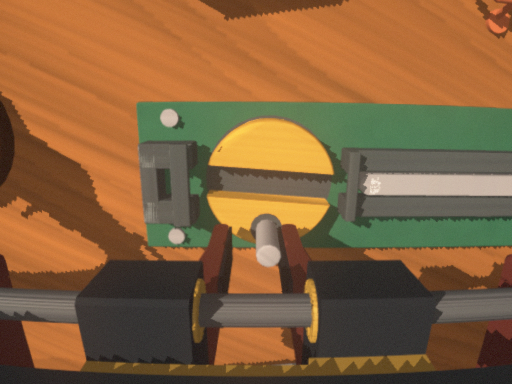

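```bash
cat > slot.py <<'E'
from h import *
def fit(c,mask,z,cols,edge):
    pts=[]
    for x in cols:
        ys=np.nonzero(mask[:,x])[0]
        if len(ys): pts.append((x,edge(ys)))
    P=ray(c,pts,z)[:,:2].astype(np.float32)
    vx,vy,x0,y0=cv2.fitLine(P,cv2.DIST_HUBER,0,.001,.001).ravel()
    a=np.degrees(np.arctan2(vy,vx))%180
    return a,np.array([x0,y0])*1000
E
python3 - <<'E'
from slot import *
c=read_camera("wrist"); im=c["image"]; hsv=cv2.cvtColor(im,cv2.COLOR_RGB2HSV); H,S,V=[hsv[...,i].astype(int) for i in range(3)]
yel=(H>15)&(H<30)&(S>130)&(V>150); yel[:, :195]=0; yel[:,345:]=0; yel[250:]=0;yel[:110]=0
up=yel.copy(); up[185:]=0; lo=yel.copy(); lo[:188]=0
print("slot up",fit(c,up,.028,range(220,325),lambda y:y.max()+.5))
print("slot lo",fit(c,lo,.028,list(range(215,245))+list(range(290,320)),lambda y:y.min()-.5))
g=(H>60)&(H<90)&(S>70)
print("plate top edge",fit(c,g,.012,range(150,500),lambda y:y.min()-.5))
w=(V>150)&(S<60); w[:165]=0;w[205:]=0;w[:,:375]=0
print("bar up",fit(c,w,.024,range(385,505),lambda y:y.min()-.5)); print("bar lo",fit(c,w,.024,range(385,505),lambda y:y.max()+.5))
E
```

```text
slot up (np.float32(110.687325), array([5.6165155e+02, 4.0230551e-01], dtype=float32))
slot lo (np.float32(110.94441), array([551.77    , -11.687713], dtype=float32))
plate top edge (np.float32(113.40377), array([615.98254 , -40.626423], dtype=float32))
bar up (np.float32(114.72535), array([601.15564, -91.06109], dtype=float32))
bar lo (np.float32(114.98666), array([ 592.60065, -101.64094], dtype=float32))
```

Slot at 110.8° against the bar's 114.8°: overshot by about 0.065 rad. That's inside tolerance but marginal. Backing off gently with the other finger.

Emit:
send_rows(motion="0 0 0 0.002 -0.0045 0 0.72; 0 0 0 0.004 -0.009 0 0.72; 0 0 0 0.006 -0.0131 0 0.72; 0 0 0 0.007 -0.0153 0 0.72; 0 0 0 0.0076 -0.0166 0 0.72; 0 0 0 0.0076 -0.0166 0 0.72")

```text
time_s: 6.4
tcp_pos: [0.5286, -0.0195, 0.0401]
tool_rot: [-0.0, 0.977, 0.215, -0.0]
contact_force: [-2.0, 0.3, 0.7]
opening: 0.0244
```

```bash
cat > m.py <<'E'
from slot import *
import sys
s=state();print(s["tcp_pos"],s["contact_force"])
c=read_camera("wrist"); im=c["image"]; cv2.imwrite(f"pics/{sys.argv[1]}.png",im[:,:,::-1]); hsv=cv2.cvtColor(im,cv2.COLOR_RGB2HSV); H,S,V=[hsv[...,i].astype(int) for i in range(3)]
ctr=proj(c,[[.5504,-.003,.028]])[0]; print(ctr)
yel=(H>15)&(H<30)&(S>130)&(V>150)
x0=int(ctr[0]); y0=int(ctr[1])
yel[:,:x0-65]=0; yel[:,x0+65:]=0; yel[y0+70:]=0; yel[:max(0,y0-75)]=0
n,l,st,ce=cv2.connectedComponentsWithStats(yel.astype(np.uint8)); o=np.argsort(-st[1:,4])[:2]+1; o=sorted(o,key=lambda i:ce[i][1])
print(st[o].tolist())
up=l==o[0]; lo=l==o[1]
xs=range(x0-40,x0+45)
print("slot up",fit(c,up,.028,xs,lambda y:y.max()+.5))
print("slot lo",fit(c,lo,.028,[x for x in xs if abs(x-x0)>26],lambda y:y.min()-.5))
E
python3 m.py wrist4
```

```text
[ 0.52859668 -0.01947841  0.04013001] [-2.02981593  0.27350983  0.73250104]
[243.70833115 190.46541065]
[[183, 118, 125, 54, 4917], [183, 193, 123, 43, 3458]]
slot up (np.float32(113.11754), array([563.5779  ,  -3.986725], dtype=float32))
slot lo (np.float32(113.19718), array([549.8236  ,  -6.051481], dtype=float32))
```

View pics/wrist4.png

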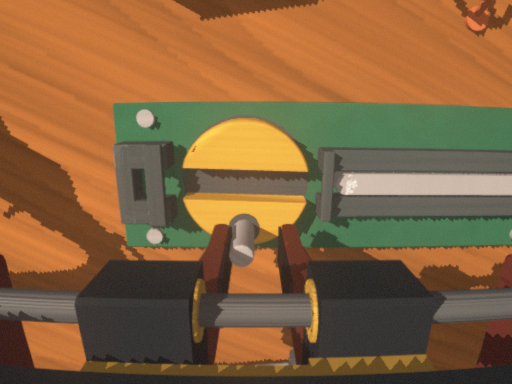

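Now at 113.15°, about 0.03 rad from lined up and well inside 0.08. Releasing contact, lifting, and moving behind the tab with fingers shut.

Emit:
send_rows(motion="0 0 0 -0.0025 0.0055 0 0.72; 0 0 0 -0.0025 0.0055 0.03 0.72; 0 0 0 -0.0025 0.0055 0.1 0.72; 0 0 0 -0.0025 0.0055 0.1 1; 0 0 0 0.141 -0.2228 0.1 1; 0 0 0 0.141 -0.2228 0.1 1; 0 0 0 0.141 -0.2228 0.1 1; 0 0 0 0.141 -0.2228 0.1 1; 0 0 0 0.141 -0.2228 0.1 1; 0 0 0 0.141 -0.2228 0.1 1")

```text
time_s: 7.7
tcp_pos: [0.6332, -0.1848, 0.1144]
tool_rot: [-0.001, 0.976, 0.216, -0.001]
contact_force: [0.2, 0.1, 0.2]
opening: 0.0004
```

```bash
python3 - <<'E'
from h import *
s=state();print(s["tcp_pos"],s["opening"])
T=s["tcp_pos"]
for n in("wrist","top"):
    c=read_camera(n); im=c["image"][:,:,::-1].copy()
    cv2.imwrite(f"pics/{n}5.png",im if n=="wrist" else cv2.resize(im[140:250,220:370],None,fx=5,fy=5,interpolation=cv2.INTER_CUBIC))
    print(n,proj(c,[T]))
    if n=="wrist":
        hsv=cv2.cvtColor(c["image"],cv2.COLOR_RGB2HSV); H,S,V=[hsv[...,i].astype(int) for i in range(3)]
        red=big(((H<5)|(H>175))&(S>190)&(V>120)); print(red.sum(),np.argwhere(red).min(0),np.argwhere(red).max(0))
E
```

```text
[ 0.633182   -0.18478236  0.11444418] 0.0004104095993701087
wrist [[254.16464287 244.20176155]]
504 [179 204] [222 218]
top [[343.4540766  164.95181082]]
```

View pics/wrist5.png

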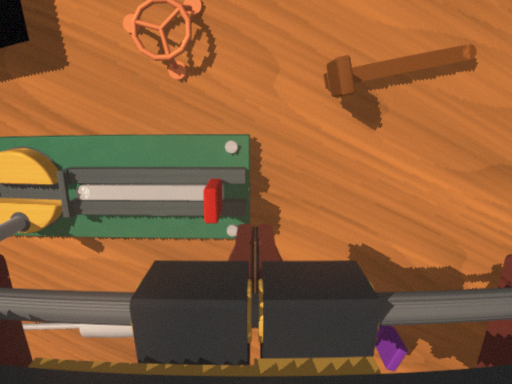

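View pics/top5.png

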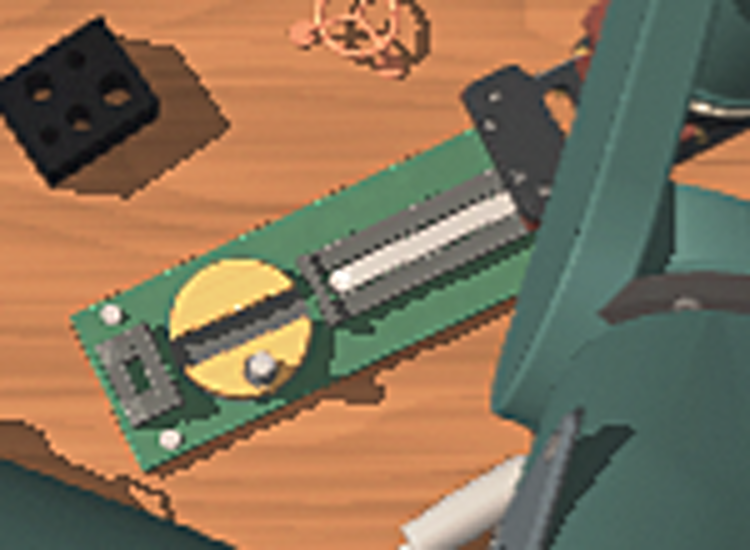

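```bash
python3 - <<'E'
from h import *
c=read_camera("wrist")
O=np.array([550,-3.]); ex=np.array([-.4175,.9087]); ey=np.array([-.9087,-.4175])
def L(uv,z): p=ray(c,[uv],z)[0,:2]*1000-O; return (p@ex).round(1),(p@ey).round(1)
print("tab corners z60",L((219,183),.06),L((219,222),.06),L((206,222),.06))
print("nose",L((79,193),.024)); print("bar mid",L((150,192),.024)); print("screws",L((232,148),.014),L((232,231),.014))
T=state()["tcp_pos"][:2]*1000-O; print("tcp",T@ex,T@ey)
E
```

```text
tab corners z60 (np.float64(-175.8), np.float64(-20.4)) (np.float64(-175.1), np.float64(7.9)) (np.float64(-165.9), np.float64(8.0))
nose (np.float64(-55.3), np.float64(-2.8))
bar mid (np.float64(-115.4), np.float64(-3.9))
screws (np.float64(-181.7), np.float64(-38.3)) (np.float64(-180.7), np.float64(33.4))
tcp -200.45408125824466 -0.23015324815145957
```

Tab back face is at lock x ≈ -175.5, as predicted (-176.5). Fingers are about 11 mm behind it. Going down.

Emit:
send_rows(motion="0 0 0 0.002 0.001 -0.05 1; 0 0 0 0.002 0.001 -0.104 1; 0 0 0 0.002 0.001 -0.104 1; 0 0 0 0.002 0.001 -0.104 1")

```text
time_s: 8.35
tcp_pos: [0.6369, -0.1857, 0.0385]
tool_rot: [0.0, 0.977, 0.215, 0.0]
contact_force: [-0.5, -0.3, 0.5]
opening: 0.0003
```

```bash
python3 - <<'E'
from h import *
s=state();print(s["tcp_pos"],s["contact_force"])
for n in("wrist","scene"):
    c=read_camera(n); im=c["image"][:,:,::-1].copy()
    cv2.imwrite(f"pics/{n}6.png",im if n=="wrist" else cv2.resize(im[130:250,140:300],None,fx=5,fy=5,interpolation=cv2.INTER_CUBIC))
E
```

```text
[ 0.63685307 -0.18570307  0.0384549 ] [-0.45230282 -0.28068376  0.49016632]
```

View pics/wrist6.png

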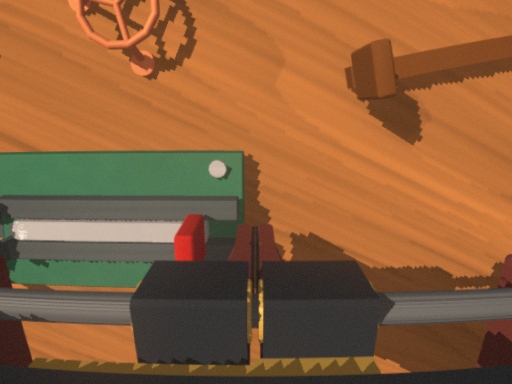

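View pics/scene6.png

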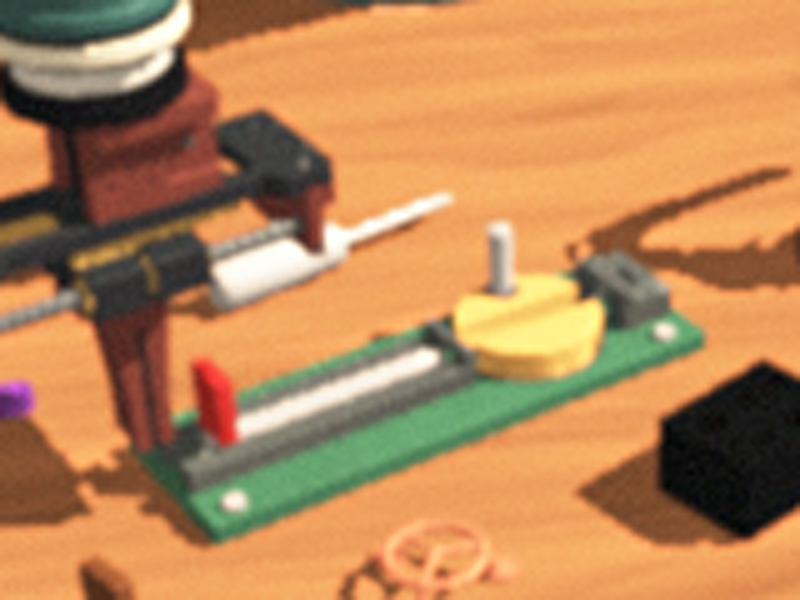

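Clear behind the tab, with the body well above the peg. Pushing 115 mm along lock x.

Emit:
send_rows(motion="0 0 0 -0.0064 0.0139 0 1; 0 0 0 -0.0128 0.0279 0 1; 0 0 0 -0.0192 0.0418 0 1; 0 0 0 -0.0256 0.0557 0 1; 0 0 0 -0.032 0.0697 0 1; 0 0 0 -0.0384 0.0836 0 1; 0 0 0 -0.0448 0.0975 0 1; 0 0 0 -0.0512 0.1114 0 1; 0 0 0 -0.0576 0.1254 0 1; 0 0 0 -0.0608 0.1323 0 1")

```text
time_s: 9.7
tcp_pos: [0.59, -0.0858, 0.0371]
tool_rot: [-0.0, 0.977, 0.215, -0.0]
contact_force: [0.6, -0.2, 0.7]
opening: 0.0005
```

```bash
python3 - <<'E'
from h import *
s=state();print(s["tcp_pos"],s["contact_force"])
O=np.array([550,-3.]); ex=np.array([-.4175,.9087]); ey=np.array([-.9087,-.4175])
T=s["tcp_pos"][:2]*1000-O; print(T@ex,T@ey)
for n in("wrist","scene"):
    c=read_camera(n); im=c["image"][:,:,::-1].copy()
    cv2.imwrite(f"pics/{n}7.png",im if n=="wrist" else cv2.resize(im[130:250,140:300],None,fx=5,fy=5,interpolation=cv2.INTER_CUBIC))
E
```

```text
[ 0.59001504 -0.0858203   0.03709721] [ 0.59489274 -0.22037308  0.67368087]
-91.96508385561154 -1.7841964241061
```

View pics/wrist7.png

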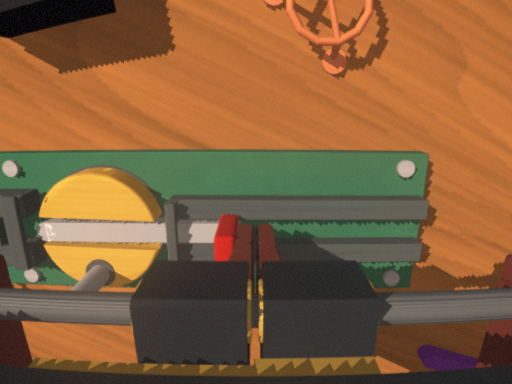

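View pics/scene7.png

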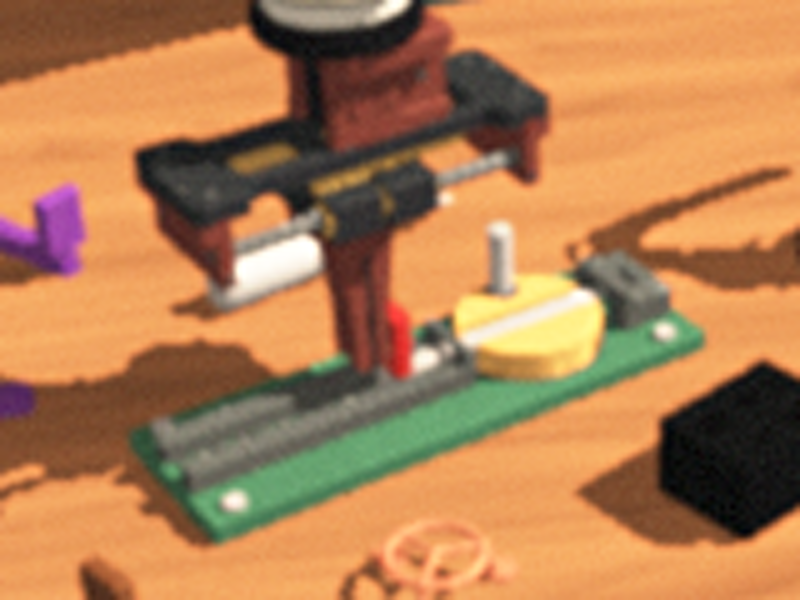

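Bar is in the slot, with the nose just at the disc's far rim and the tab still in contact. Continuing, slower.

Emit:
send_rows(motion="0 0 0 -0.0033 0.0073 0 1; 0 0 0 -0.0067 0.0145 0 1; 0 0 0 -0.0095 0.0206 0 1; 0 0 0 -0.0095 0.0206 0 1")

```text
time_s: 10.3
tcp_pos: [0.5831, -0.0708, 0.0371]
tool_rot: [-0.0, 0.977, 0.215, -0.0]
contact_force: [-0.5, -0.1, 0.3]
opening: 0.0003
```

Emit:
send_rows(motion="0 0 0 -0.0011 0.0024 0 1; 0 0 0 -0.0022 0.0048 0 1; 0 0 0 -0.0022 0.0048 0 1")

```text
time_s: 10.68
tcp_pos: [0.5818, -0.0676, 0.0372]
tool_rot: [-0.0, 0.977, 0.215, -0.0]
contact_force: [-0.1, -1.0, 0.5]
opening: 0.0006
```

Emit:
send_rows(motion="0 0 0 -0.0011 0.0024 0 1; 0 0 0 -0.0022 0.0048 0 1; 0 0 0 -0.0022 0.0048 0 1")

```text
time_s: 11.05
tcp_pos: [0.5815, -0.0649, 0.0377]
tool_rot: [0.001, 0.977, 0.215, 0.001]
contact_force: [1.6, -5.1, 0.0]
opening: 0.0004
```

```bash
python3 - <<'E'
from h import *
s=state();print(s["tcp_pos"],s["contact_force"])
for n in("wrist","scene"):
    c=read_camera(n); im=c["image"][:,:,::-1].copy()
    cv2.imwrite(f"pics/{n}8.png",im if n=="wrist" else cv2.resize(im[130:250,140:300],None,fx=5,fy=5,interpolation=cv2.INTER_CUBIC))
E
```

```text
[ 0.5814813  -0.06493305  0.0377105 ] [ 1.55897319 -5.14410226  0.02925835]
```

View pics/wrist8.png

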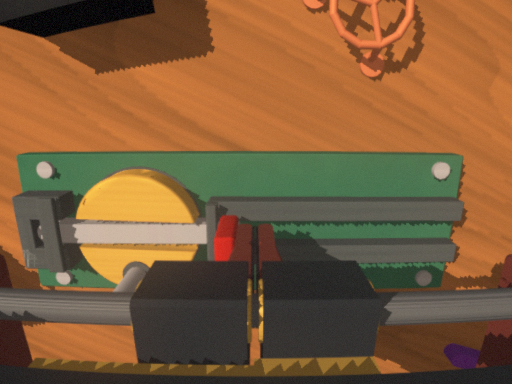

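View pics/scene8.png

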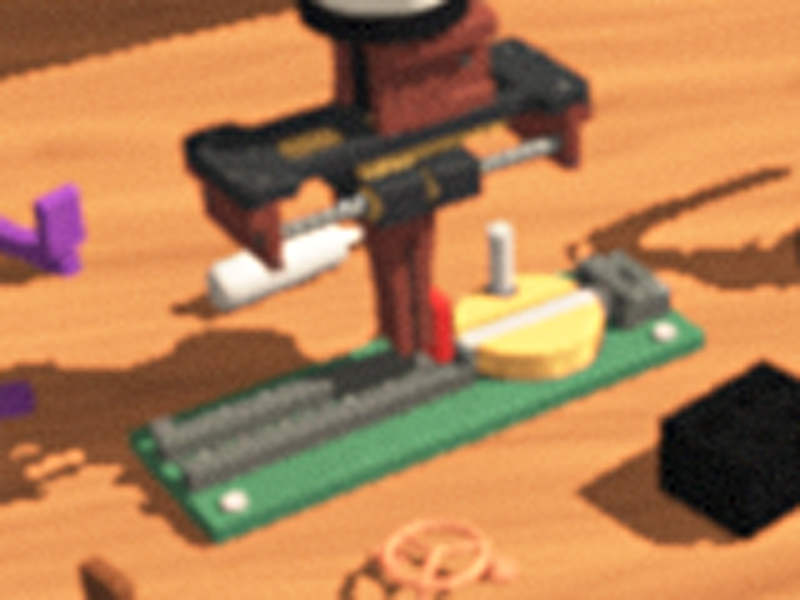

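Force of 5 N against the push. Confirming this is the end wall: pressing a bit more should raise the force without motion.

Emit:
send_rows(motion="0 0 0 -0.0014 0.003 0 1; 0 0 0 -0.0028 0.006 0 1; 0 0 0 -0.0028 0.006 0 1; 0 0 0 -0.0028 0.006 0 1")

```text
time_s: 11.65
tcp_pos: [0.5829, -0.0637, 0.0391]
tool_rot: [0.004, 0.976, 0.216, 0.004]
contact_force: [4.3, -15.7, 4.0]
opening: 0.0006
```

Force rose to 16 N with about 0.5 mm of motion: a solid stop. Backing straight off, lifting, then looking.

Emit:
send_rows(motion="0 0 0 0.0056 -0.012 0 1; 0 0 0 0.0125 -0.0272 0 1; 0 0 0 0.0125 -0.0272 0 1; 0 0 0 0.0125 -0.0272 0.06 1; 0 0 0 0.0125 -0.0272 0.14 1; 0 0 0 0.0125 -0.0272 0.14 1; 0 0 0 0.0125 -0.2 0.14 1; 0 0 0 0.0125 -0.3 0.14 1; 0 0 0 0.0125 -0.3 0.14 1; 0 0 0 0.0125 -0.3 0.14 1")

```text
time_s: 12.9
tcp_pos: [0.5866, -0.2876, 0.1407]
tool_rot: [-0.0, 0.977, 0.214, -0.001]
contact_force: [0.1, 0.7, 0.8]
opening: 0.0007
```

```bash
python3 - <<'E'
from h import *
s=state();print(s["tcp_pos"],s["contact_force"])
for n,(a,b,c0,d) in (("top",(150,245,225,350)),("scene",(165,245,160,290))):
    c=read_camera(n); im=c["image"][:,:,::-1].copy()
    cv2.imwrite(f"pics/{n}9full.png",im)
    cv2.imwrite(f"pics/{n}9.png",cv2.resize(im[a:b,c0:d],None,fx=6,fy=6,interpolation=cv2.INTER_CUBIC))
    hsv=cv2.cvtColor(c["image"],cv2.COLOR_RGB2HSV); H,S,V=[hsv[...,i].astype(int) for i in range(3)]
    roi=np.zeros(H.shape,bool); roi[a:b,c0:d]=1
    red=big(((H<6)|(H>174))&(S>170)&roi); ys,xs=np.nonzero(red)
    p=ray(c,[[xs.mean(),ys.mean()]],.043)[0]*1000-[550,-3,0]; print(n,len(xs),"tab ctr lock x",p[0]*-.4175+p[1]*.9087, p[0]*-.9087-p[1]*.4175)
E
```

```text
[ 0.5865664  -0.28761948  0.14071418] [0.13647037 0.66829309 0.81817915]
top 53 tab ctr lock x -54.679533640204625 -0.4479584176917726
scene 96 tab ctr lock x -53.69756861887398 -1.7511730817742261
```

View pics/top9.png

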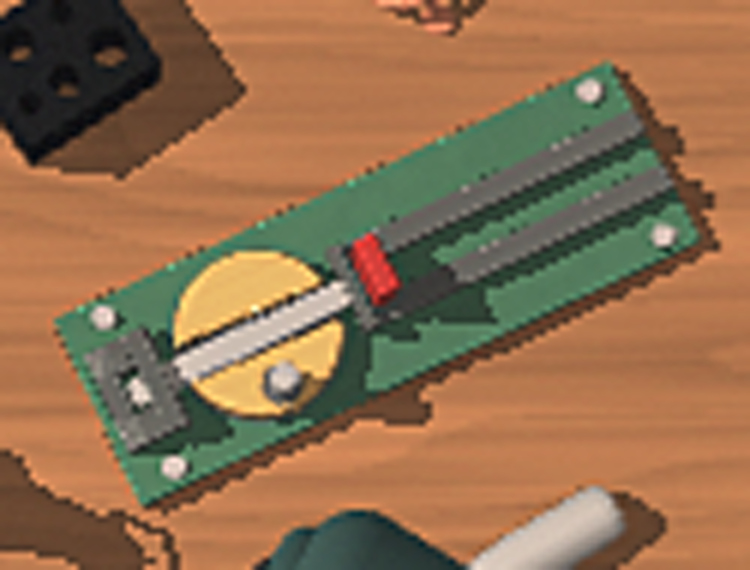

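View pics/scene9full.png

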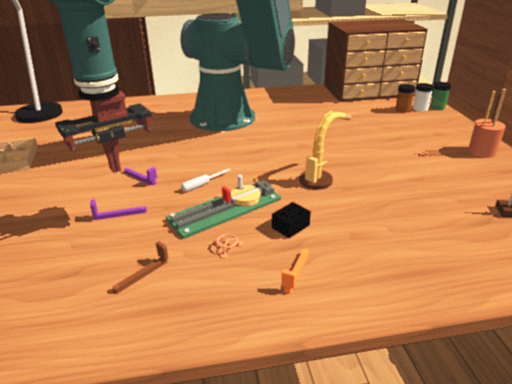

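View pics/top9full.png

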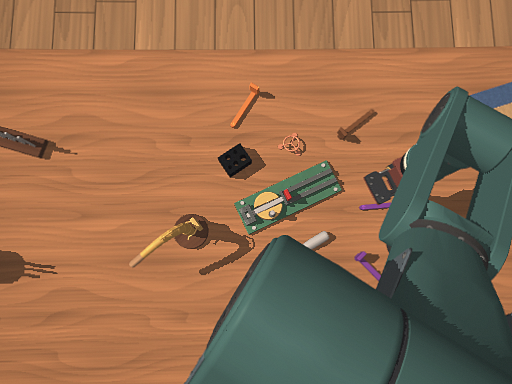

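Both cameras put the tab centre at lock x = -54 to -55, against -55 when home. The nose shows in the keeper's window at crop pixel (138,390). The bystanders sit at their starting pixels, though the arm hides part of the rod-driver in the top view; the scene view shows it in place. Handing in.

```bash
python3 -c "
from cell import *
print(close_job(), state()['time_s'])"
```

```text
the job is handed in; nothing more can be done
the job is handed in; nothing more can be done
```

The shaft is locked, and I handed the job in at about 13 s of the 51 s allowed. I pushed the peg clockwise to the 0 position with the fingers set loosely either side of it. Then I pushed the bar by its red tab, with shut fingers, through the slot into the keeper.

**Disc:** it first overshot by about 0.065 rad, so I nudged it back with the other finger. The last measurement was about 0.03 rad off, inside the 0.08 allowed, and the bar then entered freely.

**Bar home:** it met a firm stop, where the force rose from 5 to 16 N with only about 0.5 mm of motion. After I backed off, the top and scene cameras put the tab's centre at -54.7 and -53.7 mm, against -55 when home. The nose shows in the keeper's window, and the arm was clear of everything.

**What disagreed:**
- The wrist camera differed from the other two by about 3 mm sideways.
- Adding the tab's measured travel (about 114 mm) to my first reading of the nose gives only 58 to 60 mm, against the 62 mm wanted. I put this down to having read the rounded nose's tip a few millimetres short. The firm stop and the tab's final position both say it is home.

**Bystanders:** the neck stand, rod-driver, key guard and swage block look unmoved, judged by eye in the final pictures.

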